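# Pull the dryer cassette from the purge-air unit

### The arm

A 6-joint arm with a two-finger parallel gripper is mounted at the origin on the work surface. World frame = base frame: x ahead of the robot, y to its left, z up, the work surface at z = 0. Lengths are in m, angles in rad, forces in N, time in s.
With the tool pointing down it reaches from about 0.35 to 0.925 m from the base axis. Payload 6.4 kg.
Tool frame: the origin (TCP) lies on the centre line of the jaws, within the pads' length; the fingertips stand 17 mm ahead of it and the grasp point (between the pads) lies 2 mm behind it; z points along the fingers, y is the direction in which the jaws open and shut (so a half turn about z gives the same grasp; the last joint's range is limited). The gripper opens to 94 mm and grips with 3 to 60 N. Pads are 16 mm wide; open, the fingers measure 119 mm over their backs; the gripper's body (75 mm by 177 mm) begins 78 mm behind the grasp point.
Start: joints at [-1.375, 0.245, 1.558, -0, 1.339, -0.174], TCP at [0.235, -0.606, 0.222] pointing down, gripper open.
Joint ranges: [-3.13, 3.13], [-1.02, 2.26], [0.13, 2.54], [-0.95, 4.09], [0.21, 2.88], [-2.74, 2.74]. Speed limits (rad/s): [2.57, 2.57, 3.14, 3.14, 3.14, 3.14].

### API

Orientations are given as a unit quaternion [w, x, y, z].
In Python, from rig import robot, viewer, job gives the robot as it stands.
- The arm moves only by the tool drive_tool, never from a script. Its argument "targets" is one flat list of numbers, 7 for each row, row after row: the turn, a rotation vector about the tool's x, y, z in degrees, then the shift along the tool's x, y, z in m, then the opening, from 0 (shut) to 1 (fully open). A call has 1 to 12 rows; each row is the pose to reach, as a shift and turn from the pose commanded when the call began, along the tool's axes at that moment; what a row does not reach only later rows make up. A row lasts 1/12 s, in which the tool goes at most 41.7 mm and 7.16 degrees, less where a joint would pass 70% of its speed; a pose out of reach is approached as far as the arm can. A call with a gripper value outside its range is refused whole. The fingers move at their own pace and stop on an object; "grip_force" is the grip in N (left out, the last holds). Time passes only in rows, so rows that repeat a pose let the fingers close. It gives the time, the measured TCP pose, the force and the opening at its end, in the units of the state.
- robot.state(): the state, without advancing time (a new reading comes with each control period).
- viewer.grab_frame(name): name is "scene" or "side" or "wrist"; returns the picture (420x560x3 uint8, red, green, blue); there is no depth.
- viewer.calibration(name): a dict with "vertical_fov" (degrees; the focal length in pixels is half the picture's height over the tangent of half this angle, whatever the lens; pixels are square), "cx", "cy" (the principal point, pixels), "rvec" (rotation vector, rad) and "tvec" (3), from world to camera coordinates, as OpenCV has them; the wrist camera has in their place "tool_from_camera" (4x4, takes a point from camera to tool coordinates, whose origin is the TCP and whose axes are the flange's). Camera axes: x right, y down, z forward; pixel columns grow to the right and rows downward; lengths in m; the calibration is good to about 2 mm. The wrist camera is an equidistant fisheye: a pixel r from the principal point sees the ray r / f radians off the axis. A picture is of the moment at which its call begins: read the wrist's pose just before it. calibration takes no time and is no camera call.
- job.sign_off(): hands the job in, once; it reports no verdict.
The state is a dict: "time": time; "q": joint angles; "qvel": joint speeds; "tau": joint torques, N m; "tool_pos": TCP position; "tool_rot": TCP orientation; "force": force on the tool from outside, world axes, zero at the start; "ft_torque": the same for the moment, N m; "opening": finger opening in m.
Only numpy, scipy, OpenCV 4.12 (cv2) and the standard library are available. Lean on these libraries where they do the work, as an engineer would, in place of code of your own. Each camera call takes 0.05 s, during which the arm holds its last target.

### The job

Take the dryer cassette (the one with two round metal columns) out of the purge-air unit: first press the unit's round vent button fully down and let it come back up, then pinch the two sprung catches on the cassette's sides together and lift it straight out. Finish still holding it by the pinched catches, upright and still, with its underside a few centimetres above the top of the unit. Leave the flat-topped filter cassette seated in its bay and do not knock over or shove the things standing around.

Things in the scene. Friction and masses are not known exactly. Their poses are not given: they have to be found in the camera images.
- unit: White bench unit fixed on the table, 200 (x) x 290 (y) x 75 mm high, origin at the centre of its underside. Two bays in its top at x = +30, y = +70 and -70 mm hold the dryer and the filter cassette, either in either, axes as the unit's. Bay floor 20 mm above the table, 1.5 mm play. Hooks of the catches sit under the bay's lip: a cassette rises only with both its catches pinched in.
- vent_button (a joint): The vent button's travel in m: 0 up, 0.006 fully down; a spring returns it. About 1.5 N starts it, 5 N holds it fully down.
- vent_button_top (a point): Centre of the top face of the round grey vent button (28 mm diameter, in a black collar 44 mm across) on top of the unit near its front edge, at x = -65, y = 0 mm in the unit's frame, 93 mm above the table when up. It is pressed straight down.
- dryer_grip (a point): The place to pinch: half-way between the dryer cassette's two black finger tabs, at mid-height, 95 mm above its underside (115 mm above the table when seated). Axes as the unit's; catches at +y and -y. Tabs are 24 mm wide (x), 40 mm tall (20 to 60 mm above the unit's top), with upright flat outer faces 56 mm apart in y, 42 mm when fully pinched.
- dryer: The same dryer cassette; origin at the centre of its underside, 20 mm above the table when seated. A grey block 83 (x) x 37 (y) x 72 mm high with two upright aluminium columns (23 mm diameter, reaching 116 mm above its underside) at x = +29 and -29 mm; open between the tabs above the block. 0.18 to 0.4 kg.
- dryer_left_catch (a joint): Inward travel in m of the dryer cassette's +y catch: 0 out (hooked), 0.007 fully pinched; it must go in at least 5 mm to come free. Springs outward with 4 N (out) to 9 N (in).
- dryer_right_catch (a joint): The same for the -y catch.
- filter_grip (a point): Half-way between the finger tabs of the filter cassette, 87 mm above its underside, 107 mm above the table when seated. Same block and catches as the dryer cassette, but its top is flat and slotted, without columns, and its tabs are shorter (75 to 99 mm above its underside). It stays in its bay.
- jar_center (a point): Its centre: on its axis, 30 mm above the table. A bystander amber glass sample jar, 48 mm diameter, 60 mm high, standing near the unit; leave it alone.
- spindle_center (a point): Its centre: on its axis, 30 mm above the table. A bystander steel measuring spindle (disc 40 mm across below, thin shaft, knob above), 60 mm high, standing near the unit; leave it alone.
- tin_center (a point): Its centre: on its axis, 20 mm above the table. A bystander low aluminium sample tin, 60 mm diameter, 40 mm high, standing near the unit; leave it alone.
Things that resemble listed ones, but are neither listed nor needed, are in the scene too. What is shaped like the part that bears filter_grip but pink is not meant.

How it is judged:
On the way, in this order (a step that is already met when the one before it is completed fails the run):
1. the vent button is pressed fully down with both cassettes seated (value of joint vent_button above 0.005 m and z of dryer_grip in the frame of unit below 0.122 m and z of filter_grip in the frame of unit below 0.114 m), for 0.05 s.
2. the vent button is up again, the dryer cassette still seated (value of joint vent_button below 0.0015 m and z of dryer_grip in the frame of unit below 0.122 m), for 0.05 s.
3. both catches of the dryer cassette are pinched in by the fingers while it is in its bay (value of joint each of dryer_left_catch, dryer_right_catch above 0.005 m and z of dryer_grip in the frame of unit below 0.135 m and contact force between the fingers and dryer above 4 N), for 0.05 s.
At the end, for the whole second after the job is handed in: the fingers hold the dryer cassette (over 4 N), both catches in 5 mm or more, its underside 15 mm or more above the unit's top, not touching the unit, within 15 degrees of upright, slower than 30 mm/s; vent button up; filter cassette seated (raised under 6 mm) (z of dryer_grip in the frame of unit above 0.185 m and angle between dryer_grip's own z axis and vertical below 0.26 rad and value of joint each of dryer_left_catch, dryer_right_catch above 0.005 m and contact force between the fingers and dryer above 4 N and contact force between dryer and unit below 0.3 N and linear speed of dryer below 0.03 m/s and value of joint vent_button below 0.0015 m and z of filter_grip in the frame of unit below 0.114 m); the arm keeps its last pose, push and grip.
It fails at once if the filter cassette is pulled from its bay (distance of filter_grip from where it was at the start of the episode above 0.012 m).
It fails at once if the sample jar is shoved or knocked over (distance of jar_center from where it was at the start of the episode above 0.03 m or angle between jar_center's own z axis and vertical above 0.6 rad).
It fails at once if the spindle is shoved or knocked over (distance of spindle_center from where it was at the start of the episode above 0.03 m or angle between spindle_center's own z axis and vertical above 0.6 rad).
It fails at once if the tin is shoved or knocked over (distance of tin_center from where it was at the start of the episode above 0.03 m or angle between tin_center's own z axis and vertical above 0.6 rad).
It also fails if it takes over 38 s, if anything falls off the work surface, if the arm or the gripper's body presses on something with over 40 N, if the wrist force passes 120 N, or if a joint passes its speed limit or range.

## Working session

There is one attempt and no reset: what is moved stays moved. The work goes in short steps, Python scripts to look and compute and a tool call to move; the robot and the scene stay as the last step left them, time stands still between calls to the robot, and variables do not carry over. Pictures are saved under pics/ and viewed, and the job is handed in when it is done.

Besides the shell and the picture viewer there is one more tool, called by a JSON object that holds its "method" and its "body". drive_tool: Moves the arm, as the interface text tells. Its arguments: {"type":"object","properties":{"targets":{"type":"array"},"grip_force":{"type":"number"}},"required":["targets"]}

```bash
mkdir -p pics; python3 - <<'E'
from rig import robot, viewer, job
import cv2
s=robot.state(); print({k:s[k] for k in('time','tool_pos','tool_rot','opening','force')})
for n in("scene","side","wrist"):
    im=viewer.grab_frame(n); cv2.imwrite(f"pics/{n}0.png",im[:,:,::-1]); print(n,viewer.calibration(n))
E
```

```text
{'time': 0.0, 'tool_pos': array([ 0.23483674, -0.60550836,  0.22138991]), 'tool_rot': array([-9.26085963e-04,  9.82950738e-01,  1.83866772e-01, -7.94165781e-06]), 'opening': 0.09406946605200103, 'force': array([-0.35537306, -0.43490659, -0.19125402])}
scene {'vertical_fov': 45.93475551991735, 'cx': 286.18647503257546, 'cy': 206.7920493368278, 'rvec': array([ 2.03185456,  1.04313125, -0.48720216]), 'tvec': array([-0.38301613, -0.19770576,  1.26594708])}
side {'vertical_fov': 53.643524416059385, 'cx': 281.41003816000836, 'cy': 212.8539740168259, 'rvec': array([ 2.46750253, -0.06956907,  0.02827339]), 'tvec': array([-0.56985744,  0.12172868,  0.77407558])}
wrist {'vertical_fov': 65.70646984690485, 'cx': 279.83115442238017, 'cy': 209.13491822552783, 'tool_from_camera': array([[-1.26963956e-03, -9.71233464e-01, -2.38125904e-01,
         6.92056518e-02],
       [ 9.99999169e-01, -1.17935505e-03, -5.21612343e-04,
         1.01200427e-03],
       [ 2.25772376e-04, -2.38126368e-01,  9.71234154e-01,
        -1.61907246e-01],
       [ 0.00000000e+00,  0.00000000e+00,  0.00000000e+00,
         1.00000000e+00]])}
```

View pics/scene0.png

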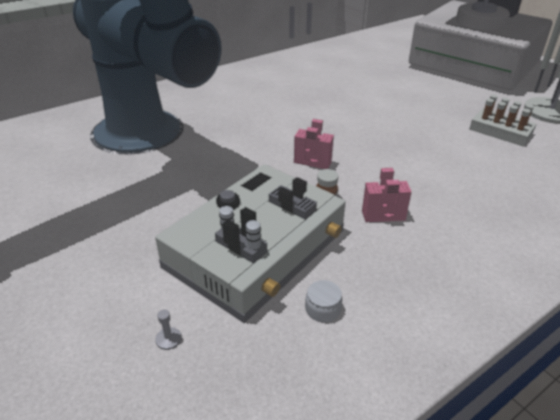

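View pics/side0.png

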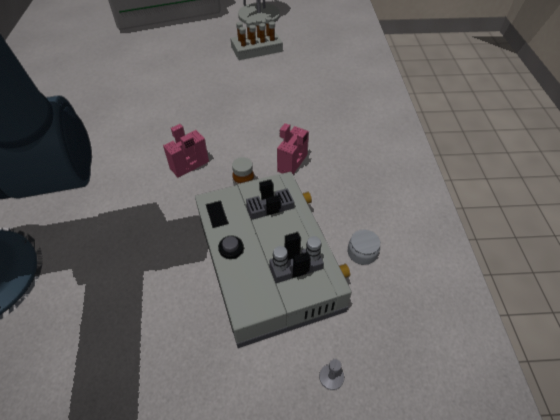

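View pics/wrist0.png

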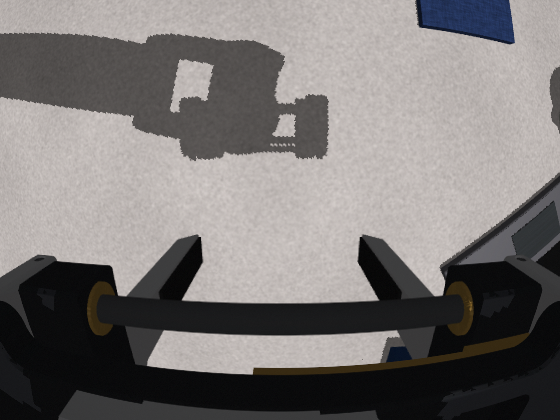

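Side view: the dryer, with two bright columns, is at about (297,257) and the flat filter at (270,200). The pink lookalikes are at (186,152) and (293,148), and the vent button is at (231,245). I'll check this in close crops and measure.

```bash
cat > h.py <<'E'
import numpy as np, cv2
from rig import robot, viewer, job
def cam(n):
    c=viewer.calibration(n); f=210/np.tan(np.radians(c['vertical_fov'])/2)
    K=np.array([[f,0,c['cx']],[0,f,c['cy']],[0,0,1]]); return K,cv2.Rodrigues(c['rvec'])[0],c['tvec']
def ray(n,px):
    K,R,t=cam(n); d=R.T@np.linalg.solve(K,[px[0],px[1],1.]); return -R.T@t,d/np.linalg.norm(d)
def onz(n,px,z):
    o,d=ray(n,px); return o+d*(z-o[2])/d[2]
def tri(pa,pb):
    (o1,d1),(o2,d2)=ray('scene',pa),ray('side',pb)
    A=np.stack([d1,-d2],1); s=np.linalg.lstsq(A,o2-o1,rcond=None)[0]
    a,b=o1+d1*s[0],o2+d2*s[1]; return (a+b)/2,np.linalg.norm(a-b)
def proj(n,P):
    K,R,t=cam(n); p=(K@(R@np.atleast_2d(P).T+t[:,None])).T; return p[:,:2]/p[:,2:]
E
python3 - <<'E'
import cv2
a=cv2.imread('pics/side0.png')[160:350,180:370]; cv2.imwrite('pics/sc0.png',cv2.resize(a,None,fx=3.1,fy=3.1,interpolation=cv2.INTER_CUBIC))
a=cv2.imread('pics/scene0.png')[160:310,150:350]; cv2.imwrite('pics/cc0.png',cv2.resize(a,None,fx=4,fy=4,interpolation=cv2.INTER_CUBIC))
E
```

```text
(no output)
```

View pics/sc0.png

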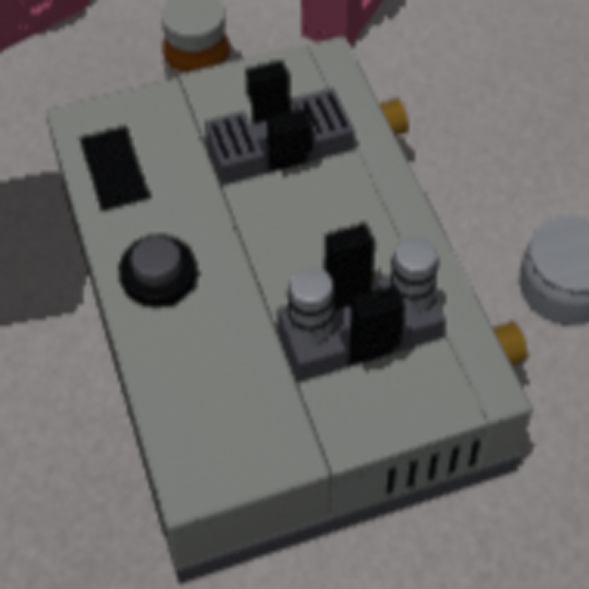

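View pics/cc0.png

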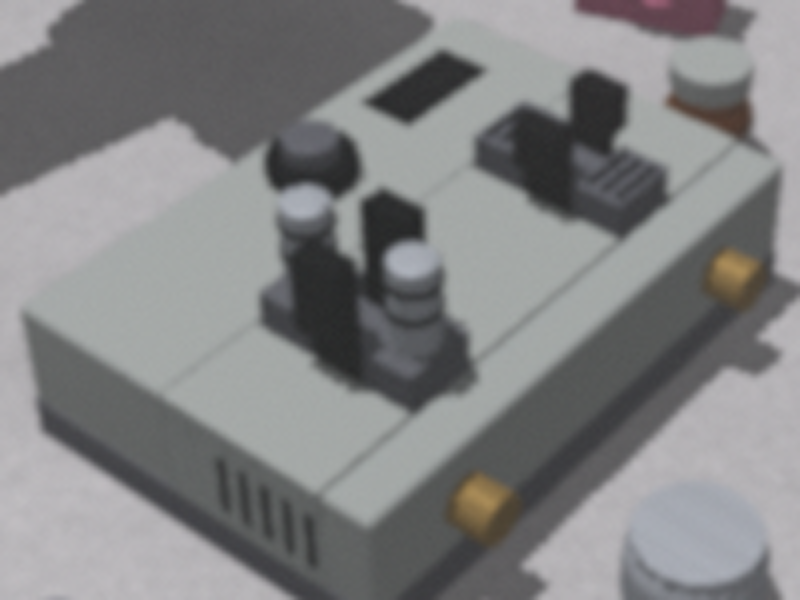

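The crops confirm the dryer: columns at side crop (312,284) and (416,255), black tabs between them. The button is at (157,258).

```bash
python3 - <<'E'
from h import *
np.set_printoptions(precision=4,suppress=True)
S=lambda x,y:np.array([x/3.1+180,y/3.1+160]); C=lambda x,y:np.array([x/4+150,y/4+160])
c=np.array([onz('side',S(*p),.075) for p in[(48,110),(350,40),(530,408),(172,525)]])
print(c, 'edges',[np.linalg.norm(c[i]-c[(i+1)%4]) for i in range(4)])
cen=c.mean(0); ex=(c[1]-c[0]+c[2]-c[3]); yaw=np.arctan2(ex[1],ex[0]); ey=c[0]-c[3]+c[1]-c[2]; yaw2=np.arctan2(-ey[0],ey[1]);print('side',cen,np.degrees([yaw,yaw2]))
c2=np.array([onz('scene',C(*p),.075) for p in[(780,170),(370,525),(25,315)]]); print(c2,'e',np.linalg.norm(c2[0]-c2[1]),np.linalg.norm(c2[1]-c2[2]))
print('scene cen',(c2[0]+c2[2])/2, np.degrees(np.arctan2(*(c2[1]-c2[2])[1::-1])))
L=(C(308,203),S(312,284)); R=(C(413,261),S(416,255))
for p in(L,R): print(tri(*p),onz('scene',p[0],.136),onz('side',p[1],.136))
print('btn',onz('side',S(157,258),.093),onz('scene',C(314,146),.093),tri(C(314,146),S(157,258)))
for w in (np.radians(np.mean(np.degrees([yaw,yaw2]))),):
    M=np.array([[np.cos(w),-np.sin(w)],[np.sin(w),np.cos(w)]])
    for n,v in(('btn',(-.065,0)),('dry',(.03,-.07)),('fil',(.03,.07))): print(n,cen[:2]+M@v)
E
```

```text
[[ 0.4108  0.1164  0.075 ]
 [ 0.6035  0.1665  0.075 ]
 [ 0.6778 -0.1055  0.075 ]
 [ 0.4911 -0.1592  0.075 ]] edges [np.float64(0.1991194071780896), np.float64(0.2819511452593207), np.float64(0.19432362519942048), np.float64(0.2871302271576405)]
side [0.5458 0.0046 0.075 ] [15.3052 15.7755]
[[ 0.6061  0.1654  0.075 ]
 [ 0.6818 -0.105   0.075 ]
 [ 0.4994 -0.1605  0.075 ]] e 0.2807912203589341 0.19064283157770318
scene cen [0.5528 0.0025 0.075 ] 16.93169221884105
(array([ 0.5658, -0.0591,  0.132 ]), np.float64(8.911689051341398e-05)) [ 0.5702 -0.0614  0.136 ] [ 0.5657 -0.0617  0.136 ]
(array([ 0.6206, -0.0443,  0.1322]), np.float64(0.00014623983144936275)) [ 0.6244 -0.0465  0.136 ] [ 0.6201 -0.047   0.136 ]
btn [ 0.4826 -0.0117  0.093 ] [ 0.4885 -0.0126  0.093 ] (array([ 0.4822, -0.0088,  0.0879]), np.float64(0.0009872237723038658))
btn [ 0.4832 -0.0129]
dry [ 0.5935 -0.0548]
fil [0.556 0.08 ]
```

```bash
cat >> h.py <<'E'
from scipy.spatial.transform import Rotation as Ro
def tool():
    s=robot.state(); q=s['tool_rot']; return s,s['tool_pos'],Ro.from_quat([q[1],q[2],q[3],q[0]]).as_matrix()
def goto(P,yaw):
    s,p,R=tool(); y=np.radians(yaw); T=np.array([[np.cos(y),np.sin(y),0],[np.sin(y),-np.cos(y),0],[0,0,-1]])
    print('turn',np.round(np.degrees(Ro.from_matrix(R.T@T).as_rotvec()),2),'shift',np.round(R.T@(np.array(P)-p),4),'t',s['time'],'tcp',p.round(4),'F',s['force'].round(2),'open',round(float(s['opening']),4))
def wray(px):
    c=viewer.calibration('wrist'); f=210/np.tan(np.radians(c['vertical_fov'])/2)
    u=np.array([px[0]-c['cx'],px[1]-c['cy']])/f; th=np.hypot(*u); d=np.array([*(u/th*np.sin(th)),np.cos(th)])
    s,p,R=tool(); X=np.array(c['tool_from_camera']); return p+R@X[:3,3],R@X[:3,:3]@d
def wonz(px,z):
    o,d=wray(px); return o+d*(z-o[2])/d[2]
E
python3 -c "
from h import *
goto((.484,-.0125,.222),15.5)"
```

```text
turn [-0.08 -0.01  5.69] shift [ 4.467e-01 -4.630e-01  4.000e-04] t 0.15 tcp [ 0.2348 -0.6056  0.2216] F [ 0.41 -0.56 -0.31] open 0.0937
```

{"method": "drive_tool", "body": {"targets": [0, 0, 5.7, 0.447, -0.463, 0, 0.5, 0, 0, 5.7, 0.447, -0.463, 0, 0.3, 0, 0, 5.7, 0.447, -0.463, 0, 0, 0, 0, 5.7, 0.447, -0.463, 0, 0, 0, 0, 5.7, 0.447, -0.463, 0, 0, 0, 0, 5.7, 0.447, -0.463, 0, 0, 0, 0, 5.7, 0.447, -0.463, 0, 0, 0, 0, 5.7, 0.447, -0.463, 0, 0, 0, 0, 5.7, 0.447, -0.463, 0, 0, 0, 0, 5.7, 0.447, -0.463, 0, 0, 0, 0, 5.7, 0.447, -0.463, 0, 0, 0, 0, 5.7, 0.447, -0.463, 0, 0], "grip_force": 20}}

```text
time: 1.15
tool_pos: [0.4289, -0.1431, 0.2225]
tool_rot: [0.0, 0.991, 0.135, 0.0]
force: [0.3, -0.5, 0.0]
opening: 0.0173
```

```bash
python3 -c "
from h import *
goto((.484,-.0125,.222),15.5)"
```

```text
turn [ 0.02 -0.01 -0.03] shift [ 0.0879 -0.1112  0.0004] t 1.15 tcp [ 0.4289 -0.1431  0.2225] F [ 0.3  -0.51  0.04] open 0.0173
```

{"method": "drive_tool", "body": {"targets": [0, 0, 0, 0.08, -0.1, 0, 0, 0, 0, 0, 0.08, -0.1, 0, 0, 0, 0, 0, 0.08, -0.1, 0, 0, 0, 0, 0, 0.08, -0.1, 0, 0, 0, 0, 0, 0.08, -0.1, 0, 0, 0, 0, 0, 0.08, -0.1, 0, 0]}}

```text
time: 1.65
tool_pos: [0.4788, -0.0275, 0.2222]
tool_rot: [0.0, 0.991, 0.135, -0.0]
force: [0.2, -1.2, -0.9]
opening: 0.0006
```

```bash
python3 -c "
from h import *
goto((.484,-.0125,.222),15.5)
im=viewer.grab_frame('wrist'); cv2.imwrite('pics/w1.png',im[:,:,::-1])"
```

```text
turn [0.   0.05 0.03] shift [ 0.009  -0.0131  0.0001] t 1.65 tcp [ 0.4788 -0.0275  0.2222] F [ 0.21 -1.2  -0.94] open 0.0006
```

View pics/w1.png

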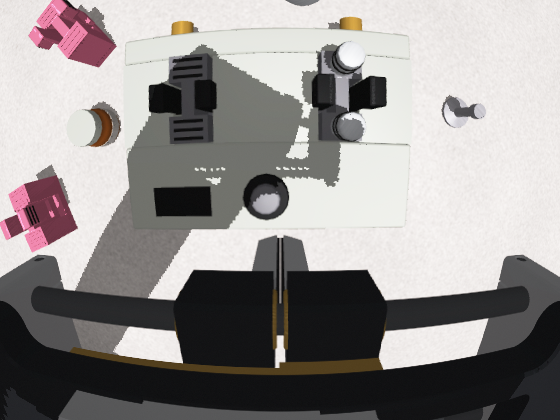

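Wrist view: button (266,198), dryer columns (349,55) and (348,125) with tabs (323,92) and (369,92). The filter is at (190,95), spindle (462,110) and jar (95,127). I'll zoom in to refine.

```bash
python3 - <<'E'
import cv2
a=cv2.imread('pics/w1.png')
cv2.imwrite('pics/w1a.png',cv2.resize(a[30:230,230:420],None,fx=3,fy=3,interpolation=cv2.INTER_CUBIC))
E
```

```text
(no output)
```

View pics/w1a.png

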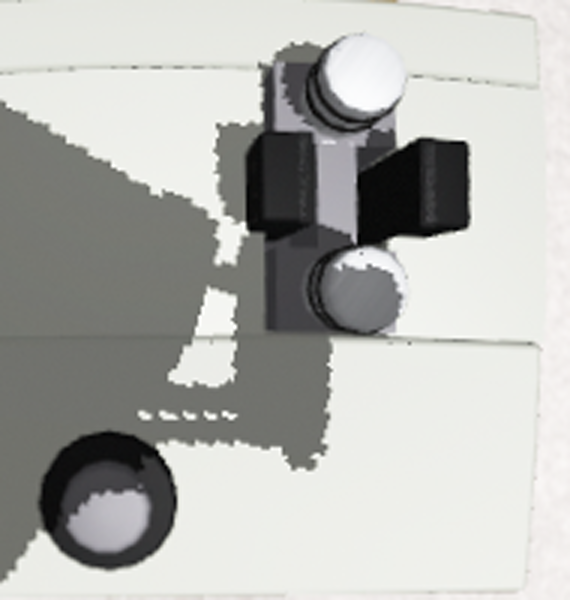

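```bash
python3 - <<'E'
from h import *
np.set_printoptions(precision=4,suppress=True)
W=lambda x,y:np.array([x/3+230-.33,y/3+30-.33])
a,b=wonz(W(365,76),.136),wonz(W(365,290),.136); d=a-b
print('cols',a,b,'sep',np.linalg.norm(d),'yaw',np.degrees(np.arctan2(d[1],d[0])),'mid',(a+b)/2)
btn=wonz(W(108,508),.093); print('btn',btn,'collar',wonz(W(108,500),.085))
to=[wonz(W(469,140),.135),wonz(W(469,235),.135),wonz(W(267,133),.135),wonz(W(267,233),.135)]
print('tabs',np.array(to),np.mean(to,0))
e=d/np.linalg.norm(d); n=np.array([-e[1],e[0]]); v=((a+b)/2-btn)[:2]; print('dryer-btn in unit',v@e[:2],v@n,'expect .095 -.07')
# unit right-side edge
for p in[(537,343),(538,18),(527,592)]: print(wonz(W(*p),.075))
goto((btn[0],btn[1],.13),15.5)
E
```

```text
cols [ 0.619  -0.0474  0.136 ] [ 0.5647 -0.0623  0.136 ] sep 0.05640344794937095 yaw 15.323221280659482 mid [ 0.5918 -0.0548  0.136 ]
btn [ 0.4827 -0.0145  0.093 ] collar [ 0.4834 -0.014   0.085 ]
tabs [[ 0.6121 -0.0786  0.135 ]
 [ 0.5875 -0.0853  0.135 ]
 [ 0.5965 -0.0272  0.135 ]
 [ 0.5714 -0.0342  0.135 ]] [ 0.5919 -0.0563  0.135 ]
dryer-btn in unit 0.09463866056852162 -0.06774080583137577 expect .095 -.07
[ 0.571  -0.1367  0.075 ]
[ 0.679  -0.1079  0.075 ]
[ 0.4889 -0.1624  0.075 ]
turn [ 0.    0.04 -0.06] shift [ 0.0075 -0.0121  0.0922] t 1.7 tcp [ 0.4788 -0.0282  0.2222] F [-0.36 -0.39  0.34] open 0.0007
```

{"method": "drive_tool", "body": {"targets": [0, 0, 0, 0.008, -0.013, 0.03, 0, 0, 0, 0, 0.008, -0.013, 0.06, 0, 0, 0, 0, 0.008, -0.013, 0.085, 0, 0, 0, 0, 0.008, -0.013, 0.1, 0, 0, 0, 0, 0.008, -0.013, 0.107, 0, 0, 0, 0, 0.008, -0.013, 0.112, 0, 0, 0, 0, 0.008, -0.013, 0.116, 0, 0, 0, 0, 0.008, -0.013, 0.118, 0, 0, 0, 0, 0.008, -0.013, 0.119, 0, 0, 0, 0, 0.008, -0.013, 0.119, 0, 0, 0, 0, 0.008, -0.013, 0.119, 0, 0, 0, 0, 0.008, -0.013, 0.119, 0]}}

```text
time: 2.7
tool_pos: [0.4832, -0.0139, 0.1077]
tool_rot: [0.001, 0.991, 0.135, -0.002]
force: [-16.7, 0.2, 28.1]
opening: 0.0004
```

```bash
python3 -c "
from h import *
goto((.483,-.0135,.104),15.4)
im=viewer.grab_frame('wrist'); cv2.imwrite('pics/w2.png',cv2.resize(im[120:320,180:380,::-1],None,fx=3,fy=3))"
```

```text
turn [0.03 0.2  0.09] shift [-0.0001 -0.0005  0.0037] t 2.7 tcp [ 0.4832 -0.0139  0.1077] F [-16.67   0.21  28.07] open 0.0004
```

View pics/w2.png

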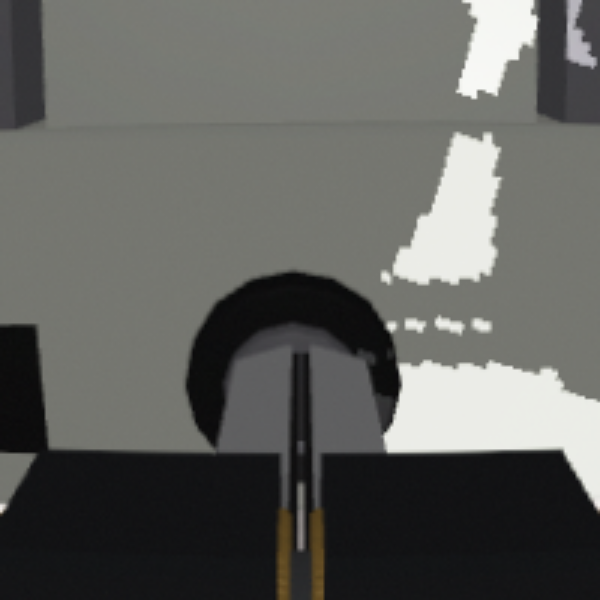

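The tip stopped at z≈0.091 with 28 N, above the expected 0.087. That could be the closed finger corners (about 25×16 mm) resting on the collar. I'll back off in small steps and read the force.

{"method": "drive_tool", "body": {"targets": [0, 0, 0, 0, 0, -0.004, 0, 0, 0, 0, 0, 0, -0.004, 0, 0, 0, 0, 0, 0, -0.004, 0]}}

```text
time: 3.0
tool_pos: [0.4848, -0.0138, 0.1095]
tool_rot: [0.001, 0.991, 0.134, 0.002]
force: [-1.0, -2.0, 4.1]
opening: 0.0003
```

{"method": "drive_tool", "body": {"targets": [0, 0, 0, 0, 0, -0.0015, 0, 0, 0, 0, 0, 0, -0.0015, 0, 0, 0, 0, 0, 0, -0.0015, 0]}}

```text
time: 3.25
tool_pos: [0.4846, -0.0135, 0.1099]
tool_rot: [0.001, 0.991, 0.135, 0.001]
force: [1.2, -3.5, 3.5]
opening: 0.0005
```

{"method": "drive_tool", "body": {"targets": [0, 0, 0, 0, 0, -0.0015, 0, 0, 0, 0, 0, 0, -0.0015, 0, 0, 0, 0, 0, 0, -0.0015, 0]}}

```text
time: 3.5
tool_pos: [0.4839, -0.0128, 0.1108]
tool_rot: [0.0, 0.991, 0.135, 0.001]
force: [1.4, -1.7, 3.3]
opening: 0.0006
```

{"method": "drive_tool", "body": {"targets": [0, 0, 0, 0, 0, -0.0015, 0, 0, 0, 0, 0, 0, -0.0015, 0, 0, 0, 0, 0, 0, -0.0015, 0]}}

```text
time: 3.75
tool_pos: [0.4834, -0.0126, 0.1119]
tool_rot: [-0.0, 0.991, 0.135, 0.0]
force: [2.1, -0.9, 1.4]
opening: 0.0008
```

The force falls smoothly from about 4 N to 1.4 N over the next few mm, which matches the button's spring. The first press was probably full, but the collar is in doubt. A press with a single, narrower fingertip will settle it, and pressing twice does no harm.

{"method": "drive_tool", "body": {"targets": [0, 0, 0, 0, 0, -0.015, 0.2, 0, 0, 0, 0, 0, -0.03, 0.5, 0, 0, 0, 0, -0.03, -0.03, 1, 0, 0, 0, 0, -0.053, -0.03, 1, 0, 0, 0, 0, -0.053, -0.03, 1, 0, 0, 0, 0, -0.053, -0.03, 1, 0, 0, 0, 0, -0.053, -0.03, 1, 0, 0, 0, 0, -0.053, -0.03, 1, 0, 0, 0, 0, -0.053, -0.03, 1, 0, 0, 0, 0, -0.053, -0.03, 1, 0, 0, 0, 0, -0.053, -0.03, 1]}}

```text
time: 4.67
tool_pos: [0.4693, 0.0379, 0.1419]
tool_rot: [-0.0, 0.991, 0.134, -0.0]
force: [0.5, -0.0, 1.0]
opening: 0.0699
```

```bash
python3 -c "
from h import *
y=np.radians(15.4);u=np.array([-np.sin(y),np.cos(y)])
g=np.array([.483,-.0135])+.0535*u
goto((*g,.113),15.4)
im=viewer.grab_frame('wrist'); cv2.imwrite('pics/w3.png',im[:,:,::-1])"
```

```text
turn [-0.01  0.01  0.04] shift [-0.0004 -0.0003  0.0289] t 4.6667 tcp [0.4693 0.0379 0.1419] F [ 0.54 -0.02  0.95] open 0.0699
```

View pics/w3.png

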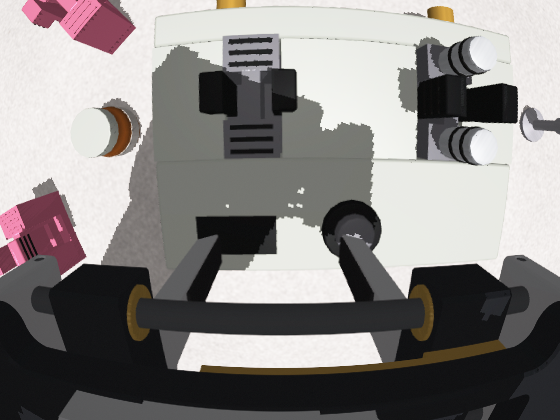

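The right finger is at about (350,240), over the button, and still opening outwards. Pressing with it now.

{"method": "drive_tool", "body": {"targets": [0, 0, 0, 0, 0, 0, 1, 0, 0, 0, 0, 0, 0, 1, 0, 0, 0, 0, 0, 0, 1, 0, 0, 0, 0, 0, 0.02, 1, 0, 0, 0, 0, 0, 0.027, 1, 0, 0, 0, 0, 0, 0.03, 1, 0, 0, 0, 0, 0, 0.032, 1, 0, 0, 0, 0, 0, 0.033, 1, 0, 0, 0, 0, 0, 0.033, 1]}}

```text
time: 5.47
tool_pos: [0.4689, 0.0384, 0.1092]
tool_rot: [-0.0, 0.991, 0.135, -0.001]
force: [-3.0, 0.5, 4.4]
opening: 0.0941
```

{"method": "drive_tool", "body": {"targets": [0, 0, 0, 0, 0, 0.002, 1, 0, 0, 0, 0, 0, 0.002, 1, 0, 0, 0, 0, 0, 0.002, 1]}}

```text
time: 5.72
tool_pos: [0.4695, 0.0383, 0.1081]
tool_rot: [0.0, 0.991, 0.135, 0.0]
force: [-5.5, 1.3, 8.4]
opening: 0.0943
```

{"method": "drive_tool", "body": {"targets": [0, 0, 0, 0, 0, 0.002, 1, 0, 0, 0, 0, 0, 0.002, 1, 0, 0, 0, 0, 0, 0.002, 1]}}

```text
time: 5.97
tool_pos: [0.4698, 0.0383, 0.1077]
tool_rot: [0.0, 0.991, 0.135, -0.0]
force: [-10.9, 3.7, 20.2]
opening: 0.0942
```

The single finger bottoms at the same height (0.1077) and passes 4.4 N just before, so the button really is fully down. Next I'll lift clear and go above the dryer.

```bash
python3 -c "
from h import *
goto((.592,-.0555,.19),15.4)"
```

```text
turn [0.03 0.02 0.07] shift [ 0.0927  0.123  -0.0822] t 5.9667 tcp [0.4698 0.0383 0.1077] F [-10.94   3.67  20.2 ] open 0.0942
```

{"method": "drive_tool", "body": {"targets": [0, 0, 0, 0, 0, -0.02, 1, 0, 0, 0, 0, 0, -0.05, 1, 0, 0, 0, 0, 0, -0.084, 1, 0, 0, 0, 0.02, 0.03, -0.084, 1, 0, 0, 0, 0.04, 0.06, -0.084, 1, 0, 0, 0, 0.06, 0.09, -0.084, 1, 0, 0, 0, 0.08, 0.11, -0.084, 1, 0, 0, 0, 0.093, 0.123, -0.084, 1, 0, 0, 0, 0.093, 0.123, -0.084, 1, 0, 0, 0, 0.093, 0.123, -0.084, 1, 0, 0, 0, 0.093, 0.123, -0.084, 1]}}

```text
time: 6.88
tool_pos: [0.591, -0.0548, 0.1886]
tool_rot: [-0.0, 0.991, 0.135, -0.0]
force: [-0.8, -0.1, 0.4]
opening: 0.0936
```

```bash
python3 -c "
from h import *
goto((.592,-.0555,.115),15.4)
im=viewer.grab_frame('wrist'); cv2.imwrite('pics/w4.png',im[:,:,::-1])
im=viewer.grab_frame('side'); cv2.imwrite('pics/s4.png',im[:,:,::-1])"
```

```text
turn [-0.02  0.02  0.11] shift [0.0008 0.001  0.0736] t 6.8833 tcp [ 0.591  -0.0548  0.1886] F [-0.84 -0.06  0.36] open 0.0936
```

View pics/w4.png

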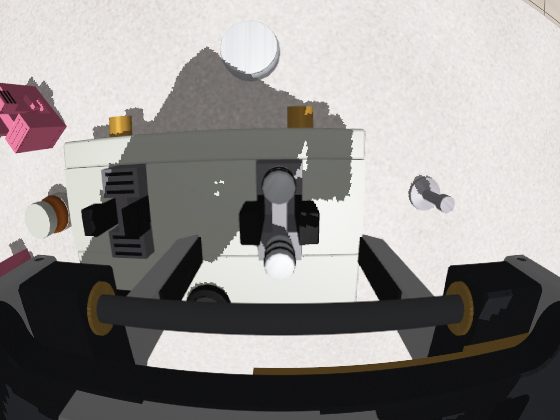

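View pics/s4.png

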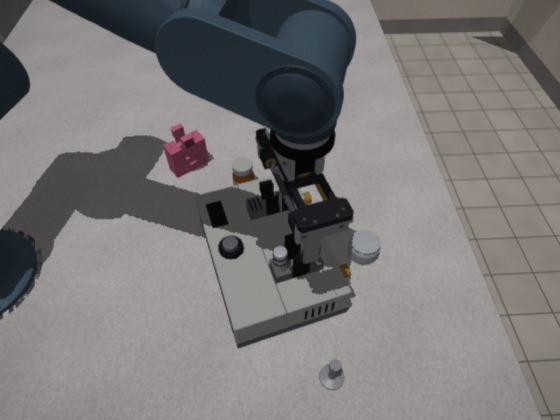

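The columns, at (279,185) and (279,262), and the tabs (240 to 320) are centred between the fingers at 200 and 362. Checking the along-x position from this view.

```bash
python3 -c "
from h import *
a,b=wonz((279,184),.136),wonz((279.5,263),.136);print(a,b,np.linalg.norm(a-b),(a+b)/2,np.degrees(np.arctan2(*(a-b)[1::-1])))
print('tabs',[wonz(p,.135) for p in((240,222),(320,222))])"
```

```text
[ 0.62363268 -0.04576905  0.136     ] [ 0.56878175 -0.06127375  0.136     ] 0.057000172529064794 [ 0.59620721 -0.0535214   0.136     ] 15.783987817304117
tabs [array([ 0.5906365 , -0.02680018,  0.135     ]), array([ 0.60543989, -0.08029455,  0.135     ])]
```

{"method": "drive_tool", "body": {"targets": [0, 0, 0, 0.003, 0, 0.02, 1, 0, 0, 0, 0.003, 0, 0.04, 1, 0, 0, 0, 0.003, 0, 0.06, 1, 0, 0, 0, 0.003, 0, 0.07, 1, 0, 0, 0, 0.003, 0, 0.0735, 1, 0, 0, 0, 0.003, 0, 0.0735, 1, 0, 0, 0, 0.003, 0, 0.0735, 1]}}

```text
time: 7.57
tool_pos: [0.595, -0.0545, 0.1165]
tool_rot: [0.0, 0.991, 0.135, 0.001]
force: [-0.7, 0.1, -0.1]
opening: 0.094
```

{"method": "drive_tool", "body": {"targets": [0, 0, 0, 0, 0, 0, 0.7, 0, 0, 0, 0, 0, 0, 0.6, 0, 0, 0, 0, 0, 0, 0.5, 0, 0, 0, 0, 0, 0, 0.3, 0, 0, 0, 0, 0, 0, 0.2, 0, 0, 0, 0, 0, 0, 0.2, 0, 0, 0, 0, 0, 0, 0.2, 0, 0, 0, 0, 0, 0, 0.2, 0, 0, 0, 0, 0, 0, 0.2, 0, 0, 0, 0, 0, 0, 0.2], "grip_force": 32}}

```text
time: 8.4
tool_pos: [0.5948, -0.0545, 0.1161]
tool_rot: [-0.0, 0.991, 0.135, 0.0]
force: [-1.3, 0.4, 4.4]
opening: 0.0381
```

```bash
python3 -c "
from h import *
goto((.594,-.0545,.115),15.4)
im=viewer.grab_frame('wrist'); cv2.imwrite('pics/w5.png',im[:,:,::-1])"
```

```text
turn [-0.01 -0.02  0.09] shift [-0.0008 -0.0002  0.0011] t 8.4 tcp [ 0.5948 -0.0545  0.1161] F [-1.29  0.38  4.44] open 0.0381
```

View pics/w5.png

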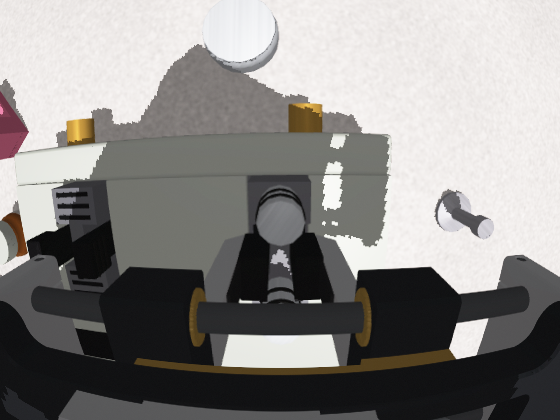

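Both tabs are pinched in between the pads (opening 38 mm, no more than the 42 mm of a full pinch). Starting a slow lift.

{"method": "drive_tool", "body": {"targets": [0, 0, 0, 0, 0, -0.003, 0.2, 0, 0, 0, 0, 0, -0.006, 0.2, 0, 0, 0, 0, 0, -0.01, 0.2, 0, 0, 0, 0, 0, -0.014, 0.2, 0, 0, 0, 0, 0, -0.018, 0.2, 0, 0, 0, 0, 0, -0.02, 0.2, 0, 0, 0, 0, 0, -0.02, 0.2]}}

```text
time: 9.03
tool_pos: [0.595, -0.0547, 0.1363]
tool_rot: [0.0, 0.991, 0.135, 0.001]
force: [0.6, 0.3, -1.8]
opening: 0.0382
```

```bash
python3 -c "
from h import *
goto((.594,-.0545,.206),15.4)
im=viewer.grab_frame('wrist'); cv2.imwrite('pics/w6.png',im[:,:,::-1])"
```

```text
turn [ 0.04 -0.07  0.09] shift [-0.0008 -0.0004 -0.0698] t 9.0333 tcp [ 0.595  -0.0547  0.1363] F [ 0.56  0.25 -1.83] open 0.0382
```

View pics/w6.png

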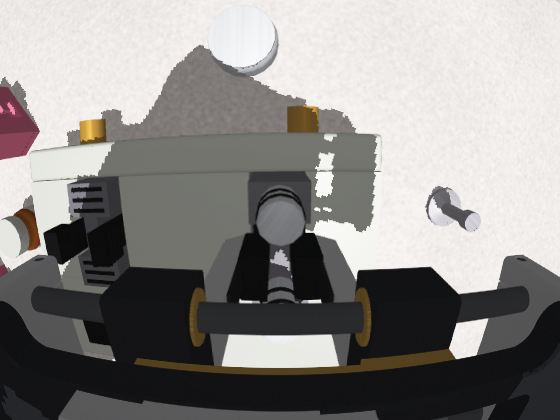

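The column stays at (281,215) in the wrist image while the unit shrinks away, so the cassette is rising with the gripper. The force is only its weight. Lifting the rest of the way.

{"method": "drive_tool", "body": {"targets": [0, 0, 0, 0, 0, -0.006, 0.2, 0, 0, 0, 0, 0, -0.013, 0.2, 0, 0, 0, 0, 0, -0.021, 0.2, 0, 0, 0, 0, 0, -0.029, 0.2, 0, 0, 0, 0, 0, -0.037, 0.2, 0, 0, 0, 0, 0, -0.045, 0.2, 0, 0, 0, 0, 0, -0.053, 0.2, 0, 0, 0, 0, 0, -0.061, 0.2, 0, 0, 0, 0, 0, -0.068, 0.2, 0, 0, 0, 0, 0, -0.074, 0.2, 0, 0, 0, 0, 0, -0.077, 0.2, 0, 0, 0, 0, 0, -0.078, 0.2]}}

```text
time: 10.08
tool_pos: [0.5949, -0.0547, 0.2143]
tool_rot: [0.0, 0.991, 0.135, 0.0]
force: [1.1, 0.3, -2.1]
opening: 0.0383
```

{"method": "drive_tool", "body": {"targets": [0, 0, 0, 0, 0, 0, 0.2, 0, 0, 0, 0, 0, 0, 0.2, 0, 0, 0, 0, 0, 0, 0.2, 0, 0, 0, 0, 0, 0, 0.2, 0, 0, 0, 0, 0, 0, 0.2, 0, 0, 0, 0, 0, 0, 0.2]}}

```text
time: 10.58
tool_pos: [0.5945, -0.0546, 0.2132]
tool_rot: [-0.0, 0.991, 0.135, -0.0]
force: [-0.0, -0.5, -1.8]
opening: 0.0382
```

```bash
python3 -c "
from h import *
goto((.594,-.0545,.206),15.4)
for n in('wrist','side','scene'): cv2.imwrite('pics/%s7.png'%n,viewer.grab_frame(n)[:,:,::-1])
im=[cv2.imread('pics/%s7.png'%n) for n in('wrist','side','scene')]
cv2.imwrite('pics/m7.png',np.hstack([im[0][:400,:266*0+1],cv2.resize(im[1][100:350,170:370],(400,500)),cv2.resize(im[2][100:310,150:350][:,:],(399,500))]) if 0 else np.hstack([cv2.resize(im[1][100:350,170:370],(400,500)),cv2.resize(im[2][80:330,150:350],(400,500))]))"
```

```text
turn [-0.01  0.02  0.09] shift [-0.0004 -0.0002  0.0072] t 10.5833 tcp [ 0.5945 -0.0546  0.2132] F [-0.03 -0.54 -1.81] open 0.0382
```

View pics/m7.png

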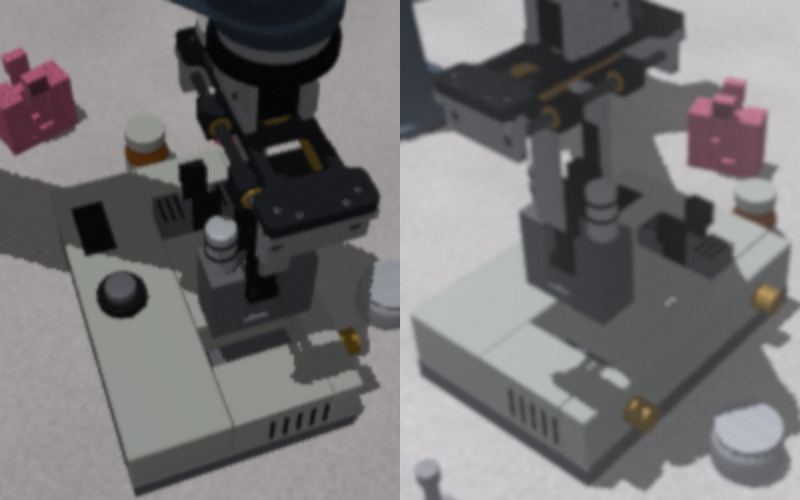

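View pics/wrist7.png

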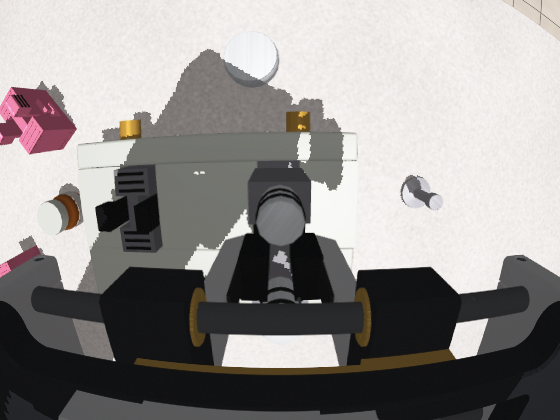

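The cassette is fully out and upright, its base clear of the open bay. The button is up, the filter is seated and the bystanders are in place. Handing in.

```bash
python3 -c "
from h import *
print(job.sign_off())"
```

```text
the job is handed in; nothing more can be done
None
```

The dryer cassette is out of the unit and held by its pinched catches, upright and still, with its underside about 42 mm above the unit's top. I handed the job in at about 10.7 s of the 38 s allowed; no verdict is reported.

- **Vent button:** I pressed it twice. The first press, with closed fingers, stopped about 3.5 mm higher than expected at 28 N, so I suspected the collar. I repeated it with a single fingertip. That showed 4.4 N just before the stop and ended at the same height (TCP z about 0.108 m), so I take it the button was fully down. The height offset stays unexplained. The final pictures show the button up again.
- **Catches:** With a 32 N grip the finger opening read 38 mm. That is tighter than the 42 mm given for fully pinched; I did not resolve this 4 mm difference. It held steady through the lift.
- **Lift:** I raised the cassette about 97 mm in total. At the end the force was about 1.8 N downward. That matches the weight of a light cassette with nothing touching the unit.
- **Surroundings:** The last pictures show the filter cassette seated and the jar, tin and spindle standing where they were.

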